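String the juicer rings on the drain skewer

ROBOT

A 6-joint arm with a two-finger parallel gripper is mounted at the origin on the work surface. World frame = base frame: x ahead of the robot, y to its left, z up, the work surface at z = 0. Lengths are in m, angles in degrees, forces in N, time in s.
With the tool pointing down it reaches from about 0.375 to 0.925 m from the base axis. Payload 5.7 kg.
Tool frame: the origin (TCP) lies midway between the tips of the shut fingers; the grasp point (between the pads) lies bot.tcp_to_grasp behind it (bot.tcp_to_grasp is the distance from the TCP to the grasp point, in m); z points along the fingers, x is the direction in which the jaws open and shut, and the axes are right-handed (so a half turn about z gives the same grasp; the last joint's range is limited). The gripper opens to 88 mm and grips with 3 to 60 N. Pads are 20 mm wide; open, the fingers measure 115 mm over their backs; the gripper's body (75 mm by 178 mm) begins 61 mm behind the grasp point.
Start: joints at [-72.599, 20.558, 86.54, -0, 72.909, -6.595], TCP at [0.244, -0.548, 0.223] pointing down, gripper open.
Joint ranges: [-170.27, 170.27], [-57.76, 135], [12.27, 136.19], [-55.21, 235.2], [11.17, 155.16], [-170.74, 170.74]. Speed limits (degrees/s): [136.94, 136.94, 180, 180, 180, 180].

INTERFACE

Orientations are given as a 3x3 rotation matrix whose columns are the frame's x, y, z axes.
In Python, from plant import bot, eyes, hand_in gives the robot as it stands.
- The arm moves only by the tool play_rows, never from a script. Its argument "steps" is a list that holds one entry, the list of rows, each a list of 7 numbers: the turn, a rotation vector about the tool's x, y, z in degrees, then the shift along the tool's x, y, z in m, then the opening, from 0 (shut) to 1 (fully open). A call has 1 to 12 rows; each row is the pose to reach, as a shift and turn from the pose commanded when the call began, along the tool's axes at that moment; what a row does not reach only later rows make up. A row lasts 1/12 s, in which the tool goes at most 41.7 mm and 7.16 degrees, less where a joint would pass 70% of its speed; a pose out of reach is approached as far as the arm can. A call with a gripper value outside its range is refused whole. The fingers move at their own pace and stop on an object; "newtons" is the grip in N (left out, the last holds). Time passes only in rows, so rows that repeat a pose let the fingers close. It gives the time, the measured TCP pose, the force and the opening at its end, in the units of the state.
- bot.observe(): the state, without advancing time (a new reading comes with each control period).
- eyes.camera(name): name is "scene" or "side" or "wrist"; returns a dict with "pixels" (480x640x3 uint8, blue, green, red), "depth" (480x640 float32, m along the optical axis (not along the pixel's ray), 0 where there is no reading), "intrinsics" (3x3 intrinsics, pixels), "xyz" and "orientation" of the camera in the world. Camera axes: x right, y down, z forward; pixel columns grow to the right and rows downward; lengths in m; the calibration is good to about 2 mm. A picture is of the moment at which its call begins.
- hand_in(): hands the job in, once; it reports no verdict.
The state is a dict: "clock": time; "qpos": joint angles; "joint_velocities": joint speeds; "joint_torque": joint torques, N m; "ee_pos": TCP position; "tool_rot": TCP orientation; "contact_force": force on the tool from outside, world axes, zero at the start; "wrist_torque": the same for the moment, N m; "gripper_width": opening from 0.0 (shut) to 1.0 (fully open).
Only numpy, scipy, OpenCV 4.12 (cv2) and the standard library are available. Lean on these libraries where they do the work, as an engineer would, in place of code of your own. Each camera call takes 0.05 s, during which the arm holds its last target.

TASK

Take the red-handled skewer from its forked stand, push it through all three juicer rings while they stand in the wooden rack, and lift them off together in one go. Lay the loaded skewer back across the two forks the way it lay before, so that the three rings hang on the rod between the forks, and let go. Do not drop a ring onto the counter, and leave the bowl, the bottle and the measuring cup where they are.

Things in the scene. Friction and masses are not known exactly. Their poses are not given: they have to be found in the camera images.
- skewer: Dark steel skewer, loose, 85 g, at first level in the stand's forks. Origin on its axis at the guard's front face; +y runs along the rod to the tip: round rod 7 mm thick, 175 mm long (last 7 mm tapered). Guard disc 34 mm across, y -4 to 0. Red handle y -89 to -4 mm, a box 16 mm wide (x), 20 mm high (z). Centre of mass about y = +50 mm: grip firmly (60 N) to hold the rod level.
- skewer_grip (a point): Middle of the skewer's handle on its axis (skewer y = -46 mm): take the two sides, 16 mm apart, from above here. Frame parallel to the skewer's.
- ring0: Green hard-plastic juicer ring, 50 mm outside diameter, round hole 26 mm, 8 mm thick, 22 g, loose. Origin at the centre of the hole; ring axis is y. Stands on edge in one of the rack's slots.
- ring1: Yellow ring, same size and frame as ring0.
- ring2: Blue ring, same size and frame as ring0.
- rack: Fixed wooden rack, 72 (x) by 70 mm (y), origin under its centre. Rings stand on edge in 10 mm slots at y = -18, 0, 18 mm, their axes along y. Slot floor 20 mm up. Posts and side walls reach 48 mm up, 14 to 32 mm either side of the middle; between them a 28 mm wide lane runs along y, open at both ends, so a rod can pass all holes. Rings come straight up, clear when centred above 74 mm.
- rack_mid (a point): Centre of the hole of the ring in the middle slot, 45 mm above the counter on the common line of the three holes.
- stand: Fixed steel stand, base 70 (x) by 175 mm (y), 10 mm thick, origin under its centre. Posts at y = -66 and 66 mm carry 90 degree V forks of 6 mm bar, 40 mm wide at the top, prong tops 94 mm up. At first the skewer lies in them, tip to +y, its origin at y = -80 to -88 mm (guard some 18 mm outside the -y fork). Rings on the rod hang with centres 9.5 mm below its axis.
- stand_mid (a point): Midway between the two forks, 80 mm above the counter, on the line where the axis of a rod lying in both forks runs (along the stand's y).
- bowl: Blue ceramic bowl, 124 mm across, 55 mm high, loose; origin under its centre. Leave it.
- bottle: Empty amber glass bottle with black cap, 66 mm across, 170 mm high, loose; origin under its centre. Leave it.
- cup: Clear plastic measuring cup with a handle, 90 mm across, 95 mm high, loose; origin under its centre. Leave it.
Not all that is in view belongs to the job. What is shaped like the stand but green is not meant.

How it is judged (in metres and radians):
On the way, in this order (a step that is already met when the one before it is completed fails the run):
1. the skewer's rod is through all three rings while they still stand in the rack (x of ring0 in the frame of skewer between -0.0135 and 0.0135 m and z of ring0 in the frame of skewer between -0.0135 and 0.0135 m and y of ring0 in the frame of skewer between 0.002 and 0.17 m and x of ring1 in the frame of skewer between -0.0135 and 0.0135 m and z of ring1 in the frame of skewer between -0.0135 and 0.0135 m and y of ring1 in the frame of skewer between 0.002 and 0.17 m and x of ring2 in the frame of skewer between -0.0135 and 0.0135 m and z of ring2 in the frame of skewer between -0.0135 and 0.0135 m and y of ring2 in the frame of skewer between 0.002 and 0.17 m and z of each of ring0, ring1, ring2 in the frame of rack below 0.06 m and x of ring0 in the frame of rack between -0.04 and 0.04 m and y of ring0 in the frame of rack between -0.04 and 0.04 m and x of ring1 in the frame of rack between -0.04 and 0.04 m and y of ring1 in the frame of rack between -0.04 and 0.04 m and x of ring2 in the frame of rack between -0.04 and 0.04 m and y of ring2 in the frame of rack between -0.04 and 0.04 m), for 0.05 s.
2. all three rings are on the skewer, lifted clear of the rack together (x of ring0 in the frame of skewer between -0.0135 and 0.0135 m and z of ring0 in the frame of skewer between -0.0135 and 0.0135 m and y of ring0 in the frame of skewer between 0.002 and 0.17 m and x of ring1 in the frame of skewer between -0.0135 and 0.0135 m and z of ring1 in the frame of skewer between -0.0135 and 0.0135 m and y of ring1 in the frame of skewer between 0.002 and 0.17 m and x of ring2 in the frame of skewer between -0.0135 and 0.0135 m and z of ring2 in the frame of skewer between -0.0135 and 0.0135 m and y of ring2 in the frame of skewer between 0.002 and 0.17 m and z of each of ring0, ring1, ring2 in the frame of rack above 0.074 m), for 0.1 s.
At the end, for the whole second after the job is handed in: Skewer at rest in both forks, tip to the stand's +y (within 10 mm sideways, 8 mm in height, 0.1 rad; origin 66 to 106 mm from the stand's centre), all three rings around the rod, at rest, their centres within 64 mm of the stand's centre along y (x of ring0 in the frame of skewer between -0.0135 and 0.0135 m and z of ring0 in the frame of skewer between -0.0135 and 0.0135 m and y of ring0 in the frame of skewer between 0.002 and 0.17 m and x of ring1 in the frame of skewer between -0.0135 and 0.0135 m and z of ring1 in the frame of skewer between -0.0135 and 0.0135 m and y of ring1 in the frame of skewer between 0.002 and 0.17 m and x of ring2 in the frame of skewer between -0.0135 and 0.0135 m and z of ring2 in the frame of skewer between -0.0135 and 0.0135 m and y of ring2 in the frame of skewer between 0.002 and 0.17 m and y of skewer in the frame of stand between -0.106 and -0.066 m and x of skewer in the frame of stand between -0.01 and 0.01 m and z of skewer in the frame of stand between 0.072 and 0.088 m and angle between the y axis of skewer and the y axis of stand, either way round below 0.1 rad and contact force between skewer and stand above 0.1 N and linear speed of skewer below 0.04 m/s and y of ring0 in the frame of stand between -0.064 and 0.064 m and linear speed of each of ring0, ring1, ring2 below 0.06 m/s and y of ring1 in the frame of stand between -0.064 and 0.064 m and y of ring2 in the frame of stand between -0.064 and 0.064 m); the robot touches nothing.
It fails at once if the bowl is shifted by more than 30 mm (distance of bowl from where it was at the start of the episode above 0.03 m).
It fails at once if the bottle is shifted by more than 30 mm (distance of bottle from where it was at the start of the episode above 0.03 m).
It fails at once if the cup is shifted by more than 30 mm (distance of cup from where it was at the start of the episode above 0.03 m).
It fails at once if a ring falls onto the counter (height (world z) of any of ring0, ring1, ring2 below 0.03 m).
It also fails if it takes over 72 s, if anything falls off the work surface, if the arm or the gripper's body presses on something with over 40 N, if the wrist force passes 120 N, or if a joint passes its speed limit or range.

## Working session

There is one attempt and no reset: what is moved stays moved. The work goes in short steps, Python scripts to look and compute and a tool call to move; the robot and the scene stay as the last step left them, time stands still between calls to the robot, and variables do not carry over. Pictures are saved under pics/ and viewed, and the job is handed in when it is done.

Besides the shell and the picture viewer there is one more tool, called as a command line: name --argument value ..., lists and objects as JSON in quotes. play_rows: Moves the arm, as the interface text tells. Its arguments: {"type":"object","properties":{"steps":{"type":"array","items":{"type":"array","items":{"type":"array","items":{"type":"number"}}}},"newtons":{"type":"number"}},"required":["steps"]}

```bash
mkdir -p pics; ls
cat > h.py <<'E'
import numpy as np, cv2
from plant import bot, eyes, hand_in
def snap(n,tag):
    c=eyes.camera(n); cv2.imwrite(f'pics/{tag}.png',c['pixels']); np.savez(f'pics/{tag}.npz',**{k:np.array(v) for k,v in c.items()}); return c
def pts(c):
    K=np.array(c['intrinsics']);d=c['depth'];v,u=np.mgrid[:480,:640]
    P=np.stack([(u-K[0,2])/K[0,0]*d,(v-K[1,2])/K[1,1]*d,d],-1)
    W=P@np.array(c['orientation']).T+np.array(c['xyz']); W[d==0]=np.nan
    return W
E
python3 - <<'E'
from h import *
print(bot.observe(), bot.tcp_to_grasp)
for n in ['scene','side','wrist']:
    c=snap(n,n+'0'); print(n,c['xyz'],c['orientation'],c['intrinsics'])
E
```

```text
pics
{'clock': 0.0, 'qpos': array([-7.25974754e+01,  2.05985794e+01,  8.65989227e+01, -3.02931475e-03,
        7.29070836e+01, -6.59265795e+00]), 'joint_velocities': array([ 0.09282253,  0.08507061, -0.06747956, -0.08157579, -0.02888918,
        0.01022082]), 'joint_torque': array([ 6.21788186e-04, -5.15370834e+01, -2.70723581e+01,  6.75963680e-02,
        3.48160230e-02, -1.02314757e-04]), 'ee_pos': array([ 0.24378404, -0.54748919,  0.22180332]), 'tool_rot': array([[ 4.06673529e-01, -9.13573362e-01, -5.94157392e-04],
       [-9.13571744e-01, -4.06673931e-01,  1.72669543e-03],
       [-1.81909127e-03, -1.59395917e-04, -9.99998333e-01]]), 'contact_force': array([ 0.48060019,  0.17506646, -0.1509703 ]), 'wrist_torque': array([0.0119667 , 0.04728187, 0.02534363]), 'gripper_width': 0.9973624701795408} 0.0187
scene [1.14252472 0.45279433 1.01281557] [[-0.48114662  0.66249048 -0.57411174]
 [ 0.87663206  0.36079565 -0.31834373]
 [-0.00376267 -0.65645477 -0.754356  ]] [[501.5342718    0.         315.88639916]
 [  0.         501.5342718  242.23288194]
 [  0.           0.           1.        ]]
side [0.022035   1.0957546  0.75154278] [[-0.92888697 -0.173611    0.32715167]
 [-0.37000214  0.47400075 -0.79901295]
 [-0.0163527  -0.86323954 -0.50452957]] [[623.58352496   0.         315.45819567]
 [  0.         623.58352496 232.4034699 ]
 [  0.           0.           1.        ]]
wrist [ 0.31675236 -0.51504027  0.38255792] [[ 0.4062172  -0.87430825 -0.26565518]
 [-0.91377552 -0.38910864 -0.11665663]
 [-0.00137487  0.29013713 -0.95698409]] [[364.14433625   0.         317.82679792]
 [  0.         364.14433625 241.75925122]
 [  0.           0.           1.        ]]
```

View pics/scene0.png

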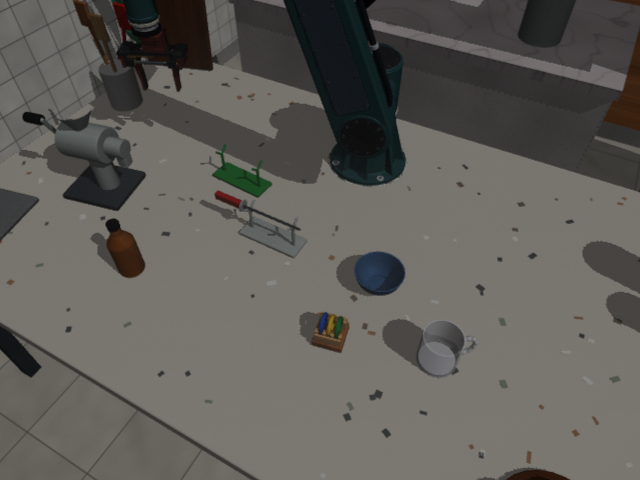

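View pics/side0.png

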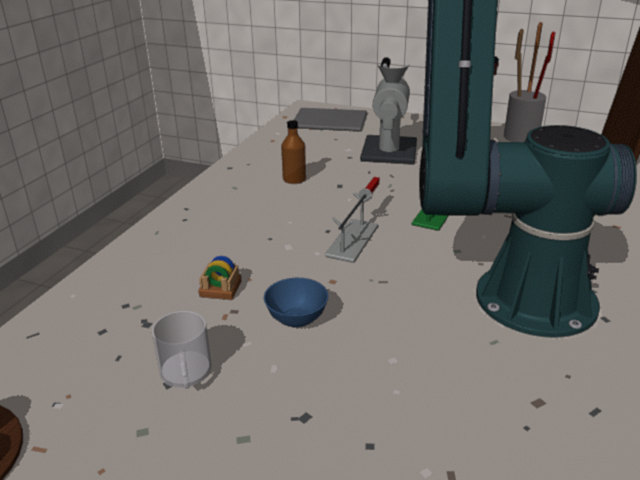

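View pics/wrist0.png

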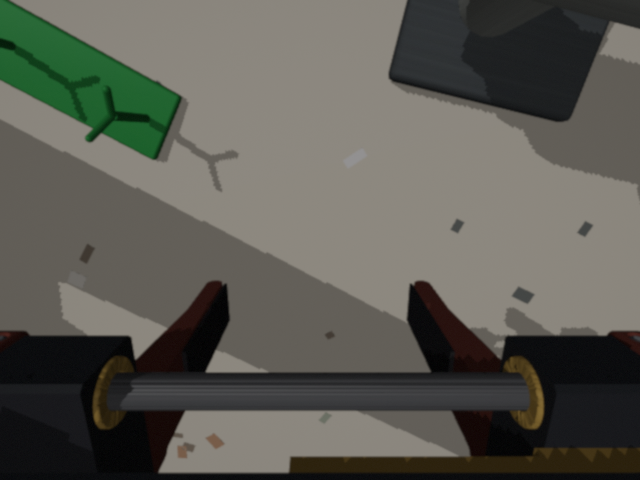

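The scene view shows two fork stands. The grey steel one at about (273,235) carries the red-handled skewer (handle at 230,200). The green one at (242,178) is empty and is the decoy. The rack with blue, yellow and green rings is at (331,332). I'll confirm with a crop and measure.

Run:
```python
from h import *
out=[]
for n,(x0,y0,x1,y1) in [('scene',(190,140,350,360)),('side',(190,160,450,310))]:
    im=cv2.imread(f'pics/{n}0.png')[y0:y1,x0:x1]; s=min(790/im.shape[1],590/im.shape[0]); 
    cv2.imwrite(f'pics/{n}crop.png',cv2.resize(im,None,fx=s,fy=s,interpolation=cv2.INTER_CUBIC))
for n in ['scene','side']:
    c=dict(np.load(f'pics/{n}0.npz')); W=pts(c); im=c['pixels']; hsv=cv2.cvtColor(im,cv2.COLOR_BGR2HSV)
    H,S,V=[hsv[...,i].astype(int) for i in range(3)]
    box=np.zeros((480,640),bool)
    if n=='scene': box[140:360,190:352]=1
    else: box[160:310,190:440]=1
    print(n,'counter z',np.nanmedian(W[300:310,200:260,2]) )
    for nm,m in {'red':((H<6)|(H>174))&(S>150)&(W[...,2]>.06),'green':(H>45)&(H<80)&(S>120)&(W[...,2]>.035),'yellow':(H>20)&(H<35)&(S>150)&(W[...,2]>.03),'blue':(H>110)&(H<130)&(S>150)&(W[...,2]>.03),'wood':(H>5)&(H<20)&(S>90)&(W[...,2]>.01),'greybase':(S<40)&(W[...,2]>.006)&(W[...,2]<.014),'rod':(V<90)&(W[...,2]>.06)&(W[...,2]<.12)}.items():
        m=m&box; p=W[m]
        if len(p): print(nm,len(p),np.median(p,0).round(4),p.min(0).round(3),p.max(0).round(3))
```

```text
scene counter z 0.000379410947179748
red 146 [ 0.4156 -0.2182  0.0899] [ 0.403 -0.258  0.077] [ 0.425 -0.179  0.096]
green 126 [0.5892 0.207  0.0663] [ 0.236 -0.356  0.035] [0.626 0.217 0.093]
yellow 99 [0.6125 0.1936 0.0633] [0.589 0.186 0.031] [0.631 0.2   0.073]
blue 76 [0.6169 0.1762 0.0644] [0.593 0.171 0.032] [0.635 0.182 0.075]
wood 623 [0.6335 0.203  0.0301] [0.568 0.155 0.01 ] [0.65  0.232 0.054]
greybase 1352 [ 0.4164 -0.0838  0.01  ] [-0.014 -0.498  0.006] [0.726 0.208 0.014]
rod 602 [ 0.4178 -0.1478  0.0809] [ 0.046 -0.359  0.06 ] [0.63  0.216 0.096]
side counter z -6.321184928004264e-05
red 96 [ 0.4076 -0.221   0.0884] [ 0.403 -0.256  0.075] [ 0.418 -0.19   0.093]
green 182 [0.5985 0.2096 0.0609] [0.187 0.1   0.035] [0.624 0.217 0.215]
yellow 159 [0.6039 0.1922 0.0597] [0.581 0.181 0.03 ] [0.625 0.212 0.072]
blue 28 [0.6004 0.1734 0.0637] [0.583 0.168 0.047] [0.622 0.18  0.071]
wood 1129 [0.6231 0.1849 0.0307] [ 0.565 -0.355  0.01 ] [0.701 0.232 0.076]
greybase 1175 [ 0.4107 -0.083   0.0098] [ 0.376 -0.56   0.006] [0.605 0.007 0.014]
rod 334 [ 0.4151 -0.126   0.0747] [ 0.392 -0.348  0.06 ] [0.694 0.216 0.092]
```

View pics/scenecrop.png

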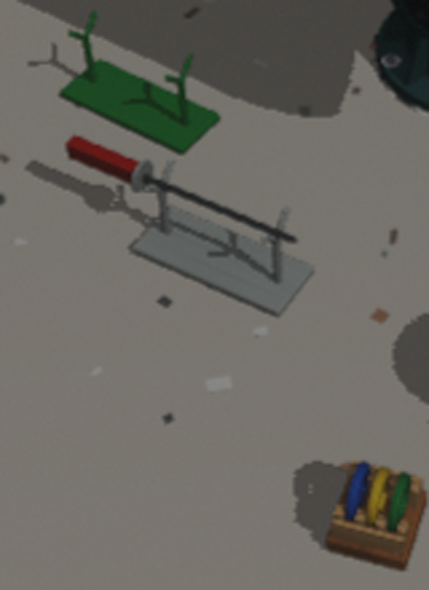

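View pics/sidecrop.png

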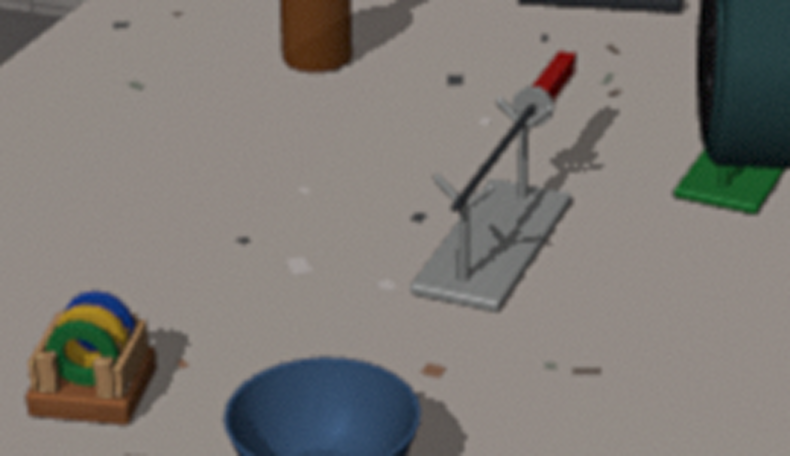

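Run:
```python
from h import *
for n in ['scene','side']:
    c=dict(np.load(f'pics/{n}0.npz')); W=pts(c); im=c['pixels']; hsv=cv2.cvtColor(im,cv2.COLOR_BGR2HSV)
    H,S,V=[hsv[...,i].astype(int) for i in range(3)]
    x,y,z=W[...,0],W[...,1],W[...,2]
    # stand base
    m=(z>.006)&(z<.014)&(x>.35)&(x<.48)&(y>-.21)&(y<.04)&(S<60)
    r=cv2.minAreaRect(W[m][:,:2].astype(np.float32)*1000); print(n,'stand',m.sum(),r)
    # skewer line z 0.07..0.1
    m=(z>.07)&(z<.1)&(x>.37)&(x<.46)&(y>-.27)&(y<.1)
    red=m&((H<8)|(H>172))&(S>130)
    p=W[red]; print(' handle mean',p.mean(0).round(4), 'y range',p[:,1].min(),p[:,1].max())
    rod=m&~red&(y>-.15); p=W[rod]; 
    print(' rod', [(round(a,2),p[(p[:,1]>a)&(p[:,1]<a+.02)].mean(0).round(4).tolist()) for a in np.arange(-.19,.04,.02) if ((p[:,1]>a)&(p[:,1]<a+.02)).any()])
    m=(x>.54)&(x<.68)&(y>.13)&(y<.26)&(z>.008)
    r=cv2.minAreaRect(W[m&(H<22)&(S>70)][:,:2].astype(np.float32)*1000); print(' rack',r)
    for nm,mm in {'g':(H>40)&(H<85)&(S>90),'y':(H>20)&(H<35)&(S>130),'b':(H>108)&(H<132)&(S>120)}.items():
        p=W[mm&m&(z>.05)]; q=p[p[:,2]>.066]; print(' ring',nm,p.mean(0).round(4),'top',len(q),q.mean(0).round(4), 'ymin/max',p[:,1].min().round(4),p[:,1].max().round(4))
```

```text
scene stand 1161 ((427.0364990234375, -94.91449737548828), (96.39167022705078, 228.49977111816406), 1.4658708572387695)
 handle mean [ 0.4158 -0.2179  0.0878] y range -0.2580140529664593 -0.17896245879119455
 rod [(np.float64(-0.15), [0.4149, -0.1448, 0.0844]), (np.float64(-0.13), [0.4155, -0.1212, 0.0824]), (np.float64(-0.11), [0.4155, -0.1003, 0.0821]), (np.float64(-0.09), [0.4159, -0.0796, 0.0823]), (np.float64(-0.07), [0.4166, -0.0601, 0.0827]), (np.float64(-0.05), [0.4164, -0.0408, 0.0819]), (np.float64(-0.03), [0.4149, -0.0192, 0.0841]), (np.float64(-0.01), [0.4184, -0.0033, 0.0835])]
 rack ((610.102783203125, 192.8285675048828), (73.7795181274414, 69.25677490234375), 12.106536865234375)
 ring g [0.6103 0.2113 0.0644] top 41 [0.6042 0.2095 0.0692] ymin/max 0.2036 0.218
 ring y [0.6124 0.1933 0.0647] top 38 [0.6088 0.1919 0.0696] ymin/max 0.1852 0.1987
 ring b [0.6168 0.1764 0.0646] top 37 [0.6119 0.1749 0.0695] ymin/max 0.1697 0.1819
side stand 1081 ((413.9054870605469, -84.14310455322266), (182.196044921875, 72.4150390625), 88.77493286132812)
 handle mean [ 0.4089 -0.2226  0.0871] y range -0.25812349312953464 -0.18986253651784657
 rod [(np.float64(-0.15), [0.4116, -0.1446, 0.0851]), (np.float64(-0.13), [0.4129, -0.121, 0.0814]), (np.float64(-0.11), [0.4128, -0.1001, 0.0822]), (np.float64(-0.09), [0.4133, -0.0781, 0.0821]), (np.float64(-0.07), [0.4138, -0.0606, 0.0813]), (np.float64(-0.05), [0.4137, -0.0413, 0.0825]), (np.float64(-0.03), [0.415, -0.019, 0.084]), (np.float64(-0.01), [0.415, -0.0048, 0.0815])]
 rack ((606.6675415039062, 191.8446502685547), (73.44676971435547, 72.9146499633789), 11.122603416442871)
 ring g [0.5997 0.2101 0.061 ] top 37 [0.5998 0.2098 0.0682] ymin/max 0.2009 0.2173
 ring y [0.5998 0.1919 0.0632] top 39 [0.6046 0.1934 0.0684] ymin/max 0.1811 0.2121
 ring b [0.6024 0.1732 0.0635] top 31 [0.6087 0.1746 0.0684] ymin/max 0.1664 0.1805
```

The crops confirm it. The grey stand holds the red-handled skewer, with its tip toward +y (guard side at -y), and the rings run blue, yellow, green along +y in the rack. Next I'll locate the obstacles and plan the grasp.

```bash
cat >> h.py <<'E'
from scipy.spatial.transform import Rotation as R
def Rtool(yaw):  # tool down, tool x (jaw) at world yaw deg
    c,s=np.cos(np.radians(yaw)),np.sin(np.radians(yaw))
    return np.array([[c,s,0],[s,-c,0],[0,0,-1.]])
def rel(R0,p0,R1,p1):
    return R.from_matrix(R0.T@R1).as_rotvec(degrees=True).round(2), (R0.T@(np.array(p1)-p0)).round(4)
E
python3 - <<'E'
from h import *
c=dict(np.load('pics/scene0.npz')); W=pts(c)
for n,(u0,v0,u1,v1) in {'bowl':(345,245,415,305),'bottle':(98,215,152,282),'cup':(410,315,482,380),'greenstand':(205,145,275,195)}.items():
    p=W[v0:v1,u0:u1].reshape(-1,3); p=p[p[:,2]>.012]; print(n,p.min(0).round(3),p.max(0).round(3))
# stand yaw & fork posts; scene base with tight height
for n in ['scene','side']:
    c=dict(np.load(f'pics/{n}0.npz')); W=pts(c); x,y,z=W[...,0],W[...,1],W[...,2]
    m=(z>.015)&(z<.06)&(x>.37)&(x<.46)&(y>-.21)&(y<.04); p=W[m]
    for q in (p[p[:,1]<-.08],p[p[:,1]>-.08]): print(n,'post',len(q),np.median(q,0).round(4))
o=bot.observe()
for g in [0.413]:
  for yaw in (0,-1):
    print(rel(o['tool_rot'],o['ee_pos'],Rtool(yaw),[0.412,-0.214,0.15]))
E
```

```text
bowl [0.36  0.166 0.012] [0.484 0.287 0.06 ]
bottle [ 0.647 -0.37   0.012] [ 0.71  -0.311  0.174]
cup [0.502 0.38  0.012] [0.594 0.491 0.099]
greenstand [ 0.227 -0.374  0.012] [ 0.419 -0.201  0.096]
scene post 47 [ 0.4156 -0.1494  0.03  ]
scene post 47 [ 0.418  -0.0183  0.0299]
side post 60 [ 0.4123 -0.1503  0.0365]
side post 60 [ 0.4142 -0.0178  0.0404]
(array([-5.000e-02,  7.000e-02, -6.601e+01]), array([-0.2363, -0.2893,  0.0724]))
(array([-5.000e-02,  7.000e-02, -6.501e+01]), array([-0.2363, -0.2893,  0.0724]))
```

play_rows --steps '[[[0, 0, -10, -0.03, -0.03, 0.005, 1], [0, 0, -17, -0.05, -0.06, 0.01, 1], [0, 0, -24, -0.08, -0.095, 0.02, 1], [0, 0, -31, -0.11, -0.13, 0.03, 1], [0, 0, -38, -0.14, -0.165, 0.03, 1], [0, 0, -45, -0.165, -0.2, 0.03, 1], [0, 0, -51, -0.19, -0.23, 0.03, 1], [0, 0, -57, -0.21, -0.26, 0.03, 1], [0, 0, -62, -0.225, -0.28, 0.03, 1], [0, 0, -65, -0.236, -0.289, 0.03, 1], [0, 0, -65, -0.236, -0.289, 0.03, 1], [0, 0, -65, -0.236, -0.289, 0.03, 1]]]' --newtons 60

```text
clock: 1.15
ee_pos: [0.412, -0.2145, 0.1926]
tool_rot: [[1.0, -0.017, -0.0], [-0.017, -1.0, -0.0], [-0.0, 0.0, -1.0]]
contact_force: [-0.3, 0.5, -0.2]
gripper_width: 1.001
```

Run:
```python
from h import *
c=snap('wrist','w1'); W=pts(c); o=bot.observe(); print(o['clock'],o['ee_pos'],o['tool_rot'],o['qpos'].round(1))
im=c['pixels']; hsv=cv2.cvtColor(im,cv2.COLOR_BGR2HSV); H,S=hsv[...,0],hsv[...,1]
x,y,z=W[...,0],W[...,1],W[...,2]
m=((H<8)|(H>172))&(S>120)&(z>.084)&(z<.105)&(y<-.1)&(abs(x-.41)<.04)
p=W[m]; print('handle top',len(p),p.mean(0),p.min(0),p.max(0)); l=cv2.minAreaRect((p[:,:2]*1000).astype(np.float32)); print(l)
```

```text
1.2 [ 0.41192332 -0.21537531  0.19263021] [[ 9.99832365e-01 -1.83083313e-02 -2.18127968e-04]
 [-1.83084245e-02 -9.99832293e-01 -4.33386509e-04]
 [-2.10156802e-04  4.37307437e-04 -9.99999882e-01]] [-36.1  11.3 104.8  -0.   63.9 -35. ]
handle top 2041 [ 0.41386402 -0.21743045  0.08818917] [ 0.40571793 -0.26037973  0.08573832] [ 0.42217744 -0.17747904  0.09013271]
((414.0325622558594, -218.99118041992188), (82.77739715576172, 15.153773307800293), 88.85945892333984)
```

```bash
ls pics
```

```text
scene0.npz
scene0.png
scenecrop.png
side0.npz
side0.png
sidecrop.png
w1.npz
w1.png
wrist0.npz
wrist0.png
```

View pics/w1.png

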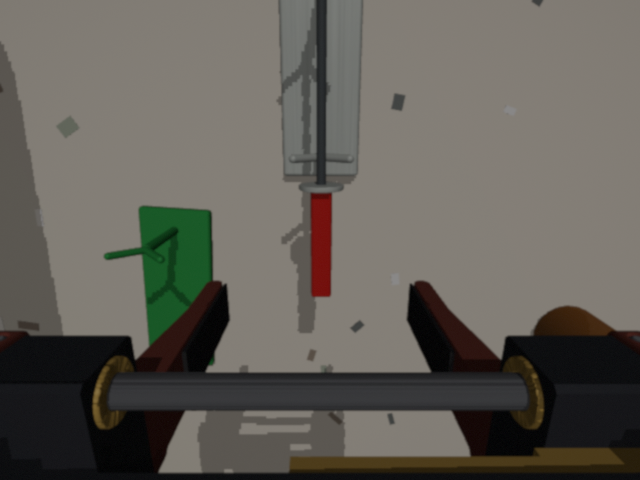

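The wrist view shows the red handle (310–330, 195–297) centred between the jaws, and the decoy well off to the left. I'll descend with the jaws part closed and then grip.

play_rows --steps '[[[0, 0, 0, 0.002, 0.003, 0.03, 0.5], [0, 0, 0, 0.002, 0.003, 0.06, 0.5], [0, 0, 0, 0.002, 0.003, 0.085, 0.5], [0, 0, 0, 0.002, 0.003, 0.105, 0.5], [0, 0, 0, 0.002, 0.003, 0.12, 0.5], [0, 0, 0, 0.002, 0.003, 0.128, 0.5], [0, 0, 0, 0.002, 0.003, 0.1315, 0.5], [0, 0, 0, 0.002, 0.003, 0.1315, 0.5], [0, 0, 0, 0.002, 0.003, 0.1315, 0], [0, 0, 0, 0.002, 0.003, 0.1315, 0], [0, 0, 0, 0.002, 0.003, 0.1315, 0], [0, 0, 0, 0.002, 0.003, 0.1315, 0]]]' --newtons 60

```text
clock: 2.2
ee_pos: [0.4145, -0.2184, 0.0619]
tool_rot: [[1.0, -0.017, 0.001], [-0.017, -1.0, -0.001], [0.001, 0.001, -1.0]]
contact_force: [-0.7, 0.8, 1.4]
gripper_width: 0.235
```

play_rows --steps '[[[0, 0, 0, 0, 0, 0, 0], [0, 0, 0, 0, 0, 0, 0], [0, 0, 0, 0, 0, 0, 0], [0, 0, 0, 0, 0, 0, 0]]]'

```text
clock: 2.53
ee_pos: [0.4142, -0.2181, 0.0614]
tool_rot: [[1.0, -0.017, 0.0], [-0.017, -1.0, -0.0], [0.0, 0.0, -1.0]]
contact_force: [-0.6, -0.9, 2.0]
gripper_width: 0.182
```

Run:
```python
from h import *
c=snap('scene','s2'); c2=snap('side','d2'); o=bot.observe(); print(o['clock'],o['ee_pos'],o['gripper_width'],o['contact_force'])
```

```text
2.6333 [ 0.41421673 -0.21813004  0.06132728] 0.1753931978031067 [-0.58758913 -0.0535376   2.83373645]
```

View pics/s2.png

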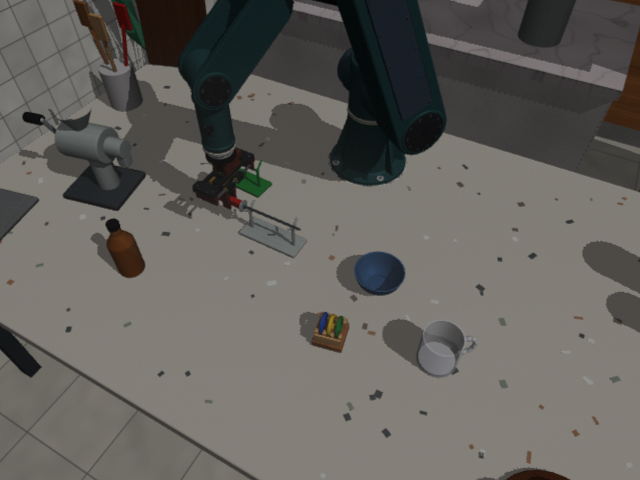

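Gripped: the opening of about 15.4 mm matches the handle. Lifting.

play_rows --steps '[[[0, 0, 0, 0, 0, -0.005, 0], [0, 0, 0, 0, 0, -0.015, 0], [0, 0, 0, 0, 0, -0.03, 0], [0, 0, 0, 0, 0, -0.045, 0], [0, 0, 0, 0, 0, -0.06, 0], [0, 0, 0, 0, 0, -0.075, 0], [0, 0, 0, 0, 0, -0.085, 0], [0, 0, 0, 0, 0, -0.095, 0], [0, 0, 0, 0, 0, -0.1, 0], [0, 0, 0, 0, 0, -0.1, 0], [0, 0, 0, 0, 0, -0.1, 0]]]'

```text
clock: 3.55
ee_pos: [0.4138, -0.2179, 0.1611]
tool_rot: [[1.0, -0.017, -0.0], [-0.017, -1.0, 0.0], [-0.0, -0.0, -1.0]]
contact_force: [0.6, -0.1, -1.2]
gripper_width: 0.178
```

```bash
cat >> h.py <<'E'
def rod(c,o,lo=.012,hi=.165):
    "rod points expressed in tool frame, from depth"
    W=pts(c); P=(W-o['ee_pos'])@o['tool_rot']  # tool coords
    return P
E
python3 - <<'E'
from h import *
o=bot.observe(); print(o['clock'],o['ee_pos'],o['gripper_width'],o['tool_rot'].round(4).tolist())
for n in ['side','scene']:
    c=snap(n,n+'3'); P=rod(c,o)
    a=-P[...,1]-.046  # skewer y: tool y = -world y
    m=(abs(P[...,0])<.03)&(a>.01)&(a<.19)&(abs(P[...,2]+.0187)<.035)
    p=np.c_[P[m],a[m]]; print(n,m.sum(),'tip',p[:,3].max())
    for s in np.arange(.01,.19,.03):
        q=p[(p[:,3]>s)&(p[:,3]<s+.03)]; print(s.round(2),len(q),np.median(q,0).round(4) if len(q) else '')
E
```

```text
3.55 [ 0.41384429 -0.21792502  0.16107377] 0.1784622580562398 [[0.9998, -0.0175, -0.0], [-0.0175, -0.9998, 0.0001], [-0.0, -0.0001, -1.0]]
side 126 tip 0.17238828522440608
0.01 20 [-0.0038 -0.0733 -0.0208  0.0273]
0.04 21 [-0.0039 -0.1027 -0.0203  0.0567]
0.07 22 [-0.0032 -0.1294 -0.0201  0.0834]
0.1 26 [-0.0032 -0.1623 -0.0204  0.1163]
0.13 21 [-0.0041 -0.1911 -0.0197  0.1451]
0.16 16 [-0.0027 -0.2109 -0.0197  0.1649]
scene 176 tip 0.17382958421239408
0.01 31 [-0.0009 -0.0712 -0.0198  0.0252]
0.04 31 [ 0.0001 -0.0998 -0.0204  0.0538]
0.07 32 [-0.0002 -0.1309 -0.0203  0.0849]
0.1 34 [-0.0011 -0.1606 -0.0202  0.1146]
0.13 34 [-0.0008 -0.191  -0.0211  0.145 ]
0.16 14 [-0.0008 -0.212  -0.0204  0.166 ]
```

View pics/side3.png

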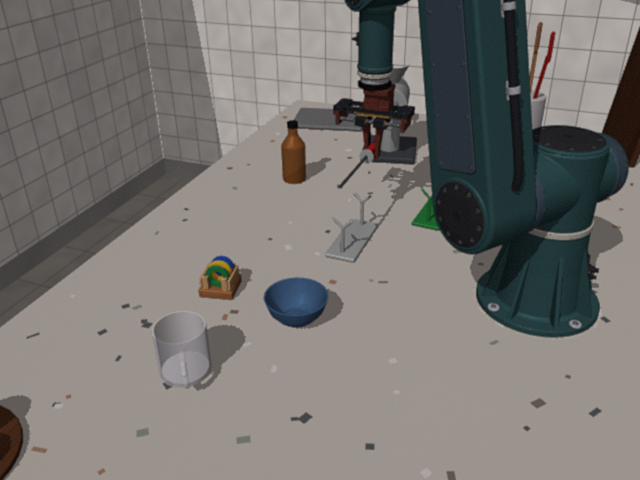

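The rod is level and centred in the jaws. Moving to the pre-insert spot on the -y side of the rack, high up, where I'll measure the rack with the wrist camera too.

Run:
```python
from h import *
o=bot.observe(); print(rel(Rtool(-1),[.4138,-.2179,.161],Rtool(12),[.665,-.073,.161]))
```

```text
(array([  0.,   0., -13.]), array([ 0.2486, -0.1493,  0.    ]))
```

play_rows --steps '[[[0, 0, -0.5, 0.012, -0.007, 0, 0], [0, 0, -2, 0.037, -0.022, 0, 0], [0, 0, -4, 0.066, -0.04, 0, 0], [0, 0, -5.5, 0.096, -0.058, 0, 0], [0, 0, -7, 0.126, -0.076, 0, 0], [0, 0, -8.5, 0.156, -0.094, 0, 0], [0, 0, -10, 0.186, -0.112, 0, 0], [0, 0, -11.5, 0.215, -0.129, 0, 0], [0, 0, -12.5, 0.237, -0.142, 0, 0], [0, 0, -13, 0.2486, -0.149, 0, 0], [0, 0, -13, 0.2486, -0.149, 0, 0], [0, 0, -13, 0.2486, -0.149, 0, 0]]]'

```text
clock: 4.65
ee_pos: [0.6646, -0.0729, 0.1597]
tool_rot: [[0.978, 0.209, -0.002], [0.209, -0.978, 0.0], [-0.002, -0.001, -1.0]]
contact_force: [0.5, -0.3, -0.7]
gripper_width: 0.178
```

Run:
```python
from h import *
o=bot.observe(); print(o['clock'],o['ee_pos'],o['gripper_width'],o['tool_rot'].round(4).tolist(),o['qpos'].round(1))
for n in ['wrist','scene','side']:
    c=snap(n,n+'4'); W=pts(c); P=rod(c,o)
    a=-P[...,1]-.046
    m=(abs(P[...,0])<.03)&(a>.01)&(a<.19)&(abs(P[...,2]+.0187)<.025)
    p=np.c_[P[m],a[m]]; print(n,m.sum(),'tip',p[:,3].max())
    for s in (.02,.08,.14):
        q=p[(p[:,3]>s)&(p[:,3]<s+.03)]; print(s,len(q),np.median(q,0).round(4) if len(q) else '')
    hsv=cv2.cvtColor(c['pixels'],cv2.COLOR_BGR2HSV); H,S=hsv[...,0],hsv[...,1]
    x,y,z=W[...,0],W[...,1],W[...,2]
    m=(x>.54)&(x<.68)&(y>.13)&(y<.26)&(z>.008)&(z<.08)
    print(' rack',cv2.minAreaRect(W[m&(H<22)&(S>70)][:,:2].astype(np.float32)*1000))
    for nm,mm in {'g':(H>40)&(H<85)&(S>90),'y':(H>20)&(H<35)&(S>130),'b':(H>108)&(H<132)&(S>120)}.items():
        q=W[mm&m&(z>.067)]; print(' ring',nm,'top',len(q),q.mean(0).round(4),q.max(0).round(4))
```

```text
4.65 [ 0.66457216 -0.07293617  0.15972558] 0.17837282836964533 [[0.978, 0.2088, -0.0024], [0.2088, -0.978, 0.0003], [-0.0023, -0.0008, -1.0]] [-12.2  29.4  81.3  -0.   69.5 -24.2]
wrist 3705 tip 0.07703517229097132
0.02 1568 [-0.0003 -0.082  -0.0194  0.036 ]
0.08 0 
0.14 0 
 rack ((0.0, 0.0), (0.0, 0.0), 0.0)<stdin>:15: RuntimeWarning: Mean of empty slice.
  ret = um.true_divide(
Traceback (most recent call last):
ValueError: zero-size array to reduction operation maximum which has no identity
```

View pics/wrist4.png

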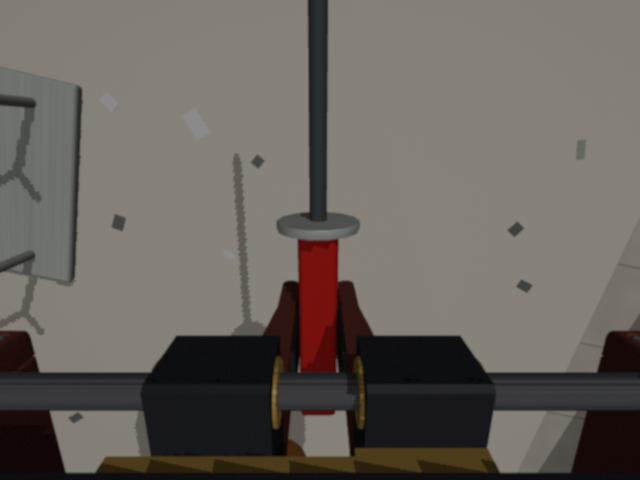

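play_rows --steps '[[[0, 0, 0, 0.001, 0, 0.01, 0], [0, 0, 0, 0.001, 0, 0.03, 0], [0, 0, 0, 0.001, 0, 0.05, 0], [0, 0, 0, 0.001, 0, 0.07, 0], [0, 0, 0, 0.001, 0, 0.09, 0], [0, 0, 0, 0.001, 0, 0.11, 0], [0, 0, 0, 0.001, 0, 0.125, 0], [0, 0, 0, 0.001, 0, 0.132, 0], [0, 0, 0, 0.001, 0, 0.134, 0], [0, 0, 0, 0.001, 0, 0.134, 0], [0, 0, 0, 0.001, 0, 0.134, 0]]]'

```text
clock: 5.62
ee_pos: [0.6665, -0.0736, 0.028]
tool_rot: [[0.978, 0.207, 0.001], [0.207, -0.978, -0.0], [0.001, 0.0, -1.0]]
contact_force: [0.6, -0.2, -0.6]
gripper_width: 0.176
```

```bash
cat > chk.py <<'E'
from h import *
import sys
tag=sys.argv[1]
o=bot.observe(); print(o['clock'],o['ee_pos'],o['gripper_width'],o['tool_rot'].round(4).tolist(),o['contact_force'].round(1))
yaw=np.radians(12.); X=np.array([np.cos(yaw),np.sin(yaw)]);Y=np.array([-np.sin(yaw),np.cos(yaw)]); O=np.array([.6086,.1923])
for n in ['scene','side']:
    c=snap(n,n+tag); W=pts(c); hsv=cv2.cvtColor(c['pixels'],cv2.COLOR_BGR2HSV); H,S,V=hsv[...,0],hsv[...,1],hsv[...,2]
    x,y,z=W[...,0],W[...,1],W[...,2]
    q=(W[...,:2]-O); rx=q@X; ry=q@Y
    m=(abs(rx)<.05)&(abs(ry)<.05)&(z>.008)&(z<.09)
    r=m&(H<22)&(S>70); print(n,'rack',r.sum(),cv2.minAreaRect(W[r][:,:2].astype(np.float32)*1000))
    # fit ring outer circle: outer boundary points of each colour, using z>.05 top rim
    for nm,mm in {'g':(H>40)&(H<85)&(S>90),'y':(H>20)&(H<35)&(S>130),'b':(H>108)&(H<132)&(S>120)}.items():
        k=mm&m; A=np.c_[rx[k],z[k],ry[k]]
        top=A[A[:,1]>np.percentile(A[:,1],97)]
        print('  ring',nm,len(A),'ry',np.median(A[:,2]).round(4),'rx range z>.045',A[A[:,1]>.045][:,0].min().round(4),A[A[:,1]>.045][:,0].max().round(4),'ztop',A[:,1].max().round(4),'topx',top[:,0].mean().round(4))
    k=(abs(rx)<.02)&(ry>-.215)&(ry<-.04)&(abs(z-.045)<.02)&(V<110)
    for s in np.arange(-.2,-.04,.05):
        kk=k&(ry>s)&(ry<s+.05)
        if kk.any(): print('  rod ry',s.round(2),kk.sum(),'rx',np.median(rx[kk]).round(4),'z',np.median(z[kk]).round(4),'max ry',ry[kk].max().round(4))
    P=(np.round(c['pixels']))
    for bx,nm in [((250,190,410,380) if n=='scene' else (160,180,400,340),n)]:
        im=c['pixels'][bx[1]:bx[3],bx[0]:bx[2]]; f=min(780/im.shape[1],580/im.shape[0]); cv2.imwrite(f'pics/{n}{tag}c.png',cv2.resize(im,None,fx=f,fy=f,interpolation=cv2.INTER_CUBIC))
E
python3 chk.py 5
```

```text
5.6167 [ 0.6665162  -0.07357621  0.02796107] 0.17561160861374675 [[0.9783, 0.2074, 0.0011], [0.2074, -0.9783, -0.0002], [0.0011, 0.0004, -1.0]] [ 0.6 -0.2 -0.6]
scene rack 697 ((610.4954223632812, 192.77622985839844), (72.06652069091797, 69.19860076904297), 12.26849365234375)
  ring g 101 ry 0.0191 rx range z>.045 -0.023 0.022 ztop 0.0731 topx -0.0038
  ring y 106 ry 0.0011 rx range z>.045 -0.0234 0.0224 ztop 0.0734 topx -0.0054
  ring b 96 ry -0.0167 rx range z>.045 -0.0254 0.0221 ztop 0.0748 topx 0.0007
  rod ry -0.2 65 rx 0.0013 z 0.0486 max ry -0.1501
  rod ry -0.15 66 rx 0.0015 z 0.049 max ry -0.101
  rod ry -0.1 67 rx 0.001 z 0.0482 max ry -0.0501
side rack 765 ((606.0101318359375, 192.42662048339844), (71.63077545166016, 74.39073181152344), 11.294145584106445)
  ring g 237 ry 0.019 rx range z>.045 -0.028 0.0205 ztop 0.0715 topx -0.0047
  ring y 171 ry 0.001 rx range z>.045 -0.029 0.0158 ztop 0.0709 topx -0.0027
  ring b 85 ry -0.0173 rx range z>.045 -0.0283 0.0139 ztop 0.0727 topx -0.0077
  rod ry -0.2 35 rx -0.0014 z 0.0482 max ry -0.1518
  rod ry -0.15 40 rx -0.0023 z 0.0489 max ry -0.1009
  rod ry -0.1 39 rx -0.0017 z 0.0487 max ry -0.054
```

View pics/scene5c.png

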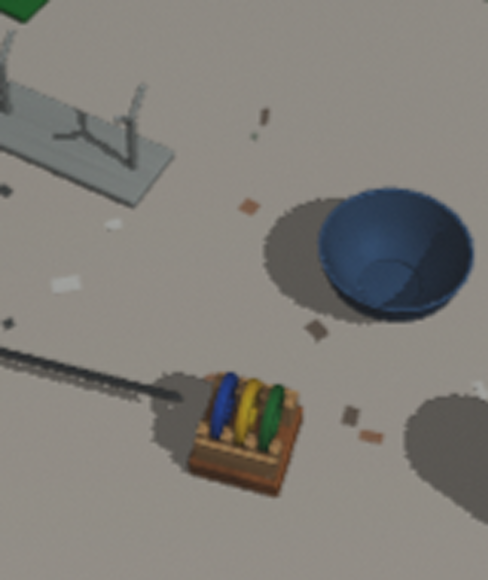

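View pics/side5c.png

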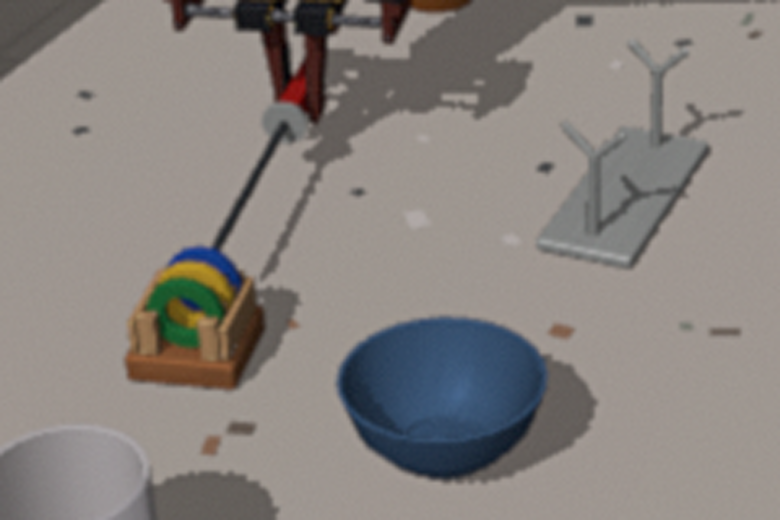

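The rod is on the holes' line to within 2–3 mm (margin 9.5 mm); shift -1.5 mm in x, 1.5 mm down, and insert in two stages.

play_rows --steps '[[[0, 0, 0, -0.0015, 0, 0.0015, 0], [0, 0, 0, -0.0015, -0.003, 0.0015, 0], [0, 0, 0, -0.0015, -0.01, 0.0015, 0], [0, 0, 0, -0.0015, -0.018, 0.0015, 0], [0, 0, 0, -0.0015, -0.026, 0.0015, 0], [0, 0, 0, -0.0015, -0.034, 0.0015, 0], [0, 0, 0, -0.0015, -0.042, 0.0015, 0], [0, 0, 0, -0.0015, -0.05, 0.0015, 0], [0, 0, 0, -0.0015, -0.056, 0.0015, 0], [0, 0, 0, -0.0015, -0.06, 0.0015, 0], [0, 0, 0, -0.0015, -0.06, 0.0015, 0], [0, 0, 0, -0.0015, -0.06, 0.0015, 0]]]'

```text
clock: 6.72
ee_pos: [0.6523, -0.0146, 0.0257]
tool_rot: [[0.978, 0.208, 0.0], [0.208, -0.978, -0.0], [0.0, 0.0, -1.0]]
contact_force: [-0.3, 0.0, -0.9]
gripper_width: 0.183
```

```bash
python3 chk.py 6
```

```text
6.7167 [ 0.65225252 -0.0146105   0.02570072] 0.18329572397067107 [[0.9781, 0.2083, 0.0001], [0.2083, -0.9781, -0.0], [0.0001, 0.0001, -1.0]] [-0.3  0.  -0.9]
scene rack 687 ((610.705810546875, 192.78787231445312), (70.76388549804688, 69.10867309570312), 11.644153594970703)
  ring g 99 ry 0.0191 rx range z>.045 -0.0238 0.0221 ztop 0.0732 topx -0.0017
  ring y 98 ry 0.0009 rx range z>.045 -0.0253 0.022 ztop 0.0739 topx 0.0005
  ring b 91 ry -0.0167 rx range z>.045 -0.0221 0.0226 ztop 0.0742 topx -0.0029
  rod ry -0.2 156 rx 0.0056 z 0.0482 max ry -0.1506
  rod ry -0.15 66 rx -0.0003 z 0.0467 max ry -0.1011
  rod ry -0.1 68 rx -0.0007 z 0.0465 max ry -0.0507
  rod ry -0.05 15 rx -0.0002 z 0.0473 max ry -0.0403
side rack 764 ((605.7698974609375, 193.32846069335938), (71.61238861083984, 72.2815170288086), 9.575540542602539)
  ring g 242 ry 0.0193 rx range z>.045 -0.0276 0.0204 ztop 0.0731 topx -0.0062
  ring y 173 ry 0.0009 rx range z>.045 -0.0291 0.0187 ztop 0.0737 topx -0.0048
  ring b 81 ry -0.0175 rx range z>.045 -0.0278 0.0139 ztop 0.0721 topx -0.004
  rod ry -0.2 85 rx -0.0084 z 0.0449 max ry -0.1502
  rod ry -0.15 38 rx -0.0036 z 0.0462 max ry -0.1011
  rod ry -0.1 39 rx -0.0038 z 0.0464 max ry -0.0513
```

View pics/scene6c.png

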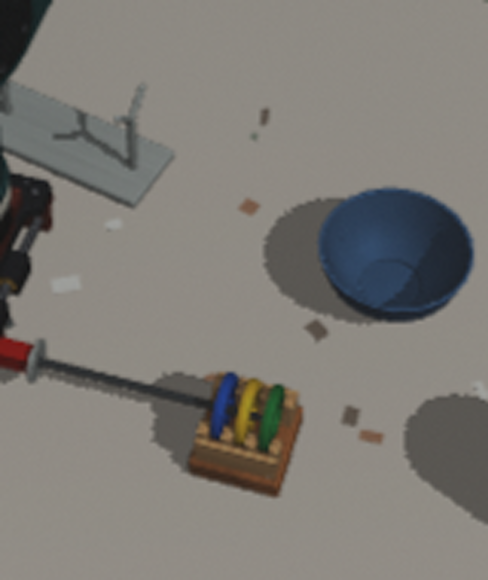

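View pics/side6c.png

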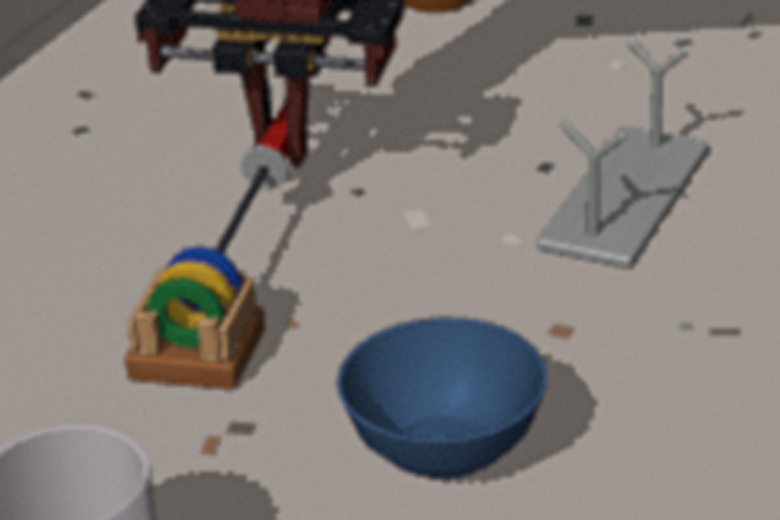

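In the scene crop the rod enters the blue ring and shows between the blue and yellow rings (about 235,403). The forces are nil. Continuing.

play_rows --steps '[[[0, 0, 0, 0, -0.003, 0, 0], [0, 0, 0, 0, -0.01, 0, 0], [0, 0, 0, 0, -0.018, 0, 0], [0, 0, 0, 0, -0.027, 0, 0], [0, 0, 0, 0, -0.036, 0, 0], [0, 0, 0, 0, -0.045, 0, 0], [0, 0, 0, 0, -0.054, 0, 0], [0, 0, 0, 0, -0.063, 0, 0], [0, 0, 0, 0, -0.071, 0, 0], [0, 0, 0, 0, -0.076, 0, 0], [0, 0, 0, 0, -0.077, 0, 0], [0, 0, 0, 0, -0.077, 0, 0]]]'

```text
clock: 7.82
ee_pos: [0.6361, 0.0609, 0.0257]
tool_rot: [[0.978, 0.209, -0.0], [0.209, -0.978, -0.0], [-0.0, 0.0, -1.0]]
contact_force: [1.1, -0.0, -0.2]
gripper_width: 0.176
```

```bash
python3 chk.py 7
```

```text
7.8167 [0.63611507 0.06092991 0.02567919] 0.1759014503769697 [[0.978, 0.2086, -0.0], [0.2086, -0.978, -0.0], [-0.0, 0.0, -1.0]] [ 1.1 -0.  -0.2]
scene rack 665 ((610.0669555664062, 193.52122497558594), (72.72356414794922, 71.03321838378906), 13.20003890991211)
  ring g 96 ry 0.0192 rx range z>.045 -0.0219 0.0236 ztop 0.0742 topx 0.0017
  ring y 95 ry 0.001 rx range z>.045 -0.0229 0.0221 ztop 0.0724 topx -0.0005
  ring b 91 ry -0.0168 rx range z>.045 -0.0231 0.0219 ztop 0.0732 topx -0.0033
  rod ry -0.2 2 rx -0.0015 z 0.0537 max ry -0.1649
  rod ry -0.15 71 rx 0.0062 z 0.0457 max ry -0.1001
  rod ry -0.1 117 rx 0.0007 z 0.0477 max ry -0.0507
  rod ry -0.05 14 rx -0.0005 z 0.0458 max ry -0.0403
side rack 723 ((606.4956665039062, 191.85031127929688), (72.72689056396484, 74.42161560058594), 9.864009857177734)
  ring g 220 ry 0.019 rx range z>.045 -0.0274 0.0201 ztop 0.0713 topx -0.0063
  ring y 152 ry 0.0012 rx range z>.045 -0.028 0.0166 ztop 0.0715 topx -0.0037
  ring b 82 ry -0.0175 rx range z>.045 -0.028 0.0146 ztop 0.0721 topx -0.0053
  rod ry -0.2 6 rx 0.0025 z 0.0524 max ry -0.1506
  rod ry -0.15 170 rx -0.0108 z 0.051 max ry -0.1018
  rod ry -0.1 61 rx -0.0043 z 0.045 max ry -0.0545
```

View pics/scene7c.png

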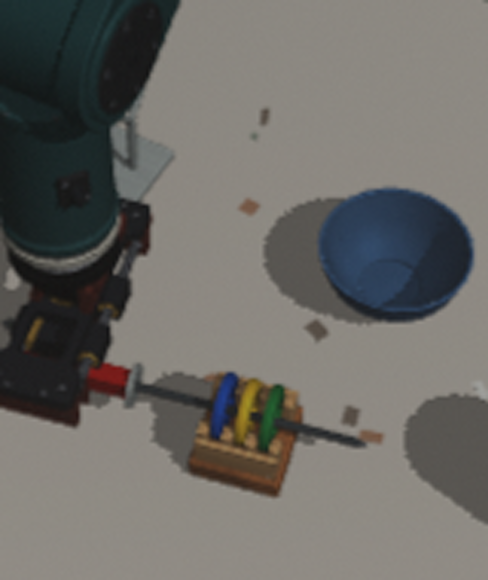

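View pics/side7c.png

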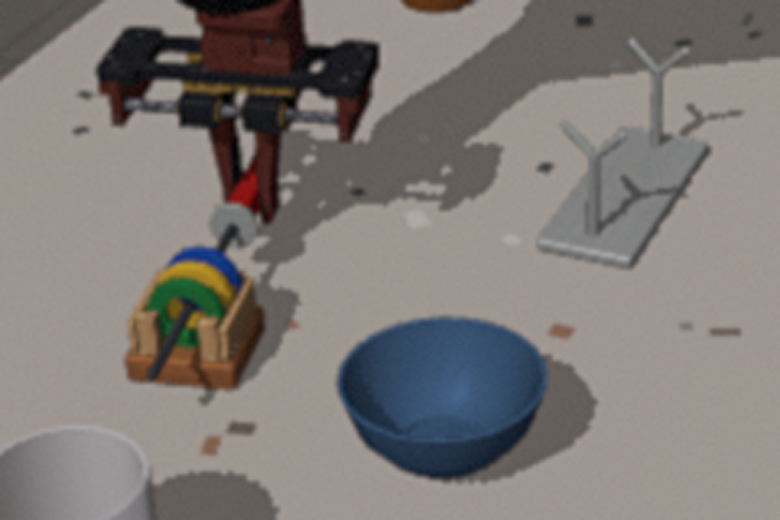

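The rod is through all three rings, with the tip at about (360,440) in the scene crop. Lifting gently.

play_rows --steps '[[[0, 0, 0, 0, 0, -0.002, 0], [0, 0, 0, 0, 0, -0.005, 0], [0, 0, 0, 0, 0, -0.008, 0], [0, 0, 0, 0, 0, -0.011, 0], [0, 0, 0, 0, 0, -0.015, 0], [0, 0, 0, 0, 0, -0.02, 0], [0, 0, 0, 0, 0, -0.026, 0], [0, 0, 0, 0, 0, -0.032, 0], [0, 0, 0, 0, 0, -0.038, 0], [0, 0, 0, 0, 0, -0.044, 0], [0, 0, 0, 0, 0, -0.05, 0], [0, 0, 0, 0, 0, -0.056, 0]]]'

```text
clock: 8.92
ee_pos: [0.6362, 0.0605, 0.0824]
tool_rot: [[0.978, 0.208, 0.0], [0.208, -0.978, 0.0], [0.0, -0.0, -1.0]]
contact_force: [-0.9, 0.7, -2.3]
gripper_width: 0.179
```

play_rows --steps '[[[0, 0, 0, 0, 0, -0.006, 0], [0, 0, 0, 0, 0, -0.012, 0], [0, 0, 0, 0, 0, -0.02, 0], [0, 0, 0, 0, 0, -0.028, 0], [0, 0, 0, 0, 0, -0.036, 0], [0, 0, 0, 0, 0, -0.044, 0], [0, 0, 0, 0, 0, -0.052, 0], [0, 0, 0, 0, 0, -0.06, 0], [0, 0, 0, 0, 0, -0.067, 0], [0, 0, 0, 0, 0, -0.073, 0], [0, 0, 0, 0, 0, -0.077, 0], [0, 0, 0, 0, 0, -0.079, 0]]]'

```text
clock: 9.92
ee_pos: [0.6365, 0.0605, 0.1614]
tool_rot: [[0.978, 0.208, 0.001], [0.208, -0.978, 0.0], [0.001, 0.0, -1.0]]
contact_force: [0.1, -0.5, -1.5]
gripper_width: 0.179
```

```bash
cat > chk2.py <<'E'
from h import *
import sys
tag=sys.argv[1]
o=bot.observe(); print(o['clock'],o['ee_pos'],o['gripper_width'],o['tool_rot'].round(4).tolist(),o['contact_force'].round(1))
for n in ['scene','side']:
    c=snap(n,n+tag); P=rod(c,o); hsv=cv2.cvtColor(c['pixels'],cv2.COLOR_BGR2HSV); H,S,V=hsv[...,0],hsv[...,1],hsv[...,2]
    sx,sy,sz=P[...,0],-P[...,1]-.046,-P[...,2]-.0187
    m=(abs(sx)<.045)&(sy>0)&(sy<.19)&(sz>-.05)&(sz<.035)
    k=m&(abs(sz)<.02)&(abs(sx)<.015)&(V<90)&(S<90)
    for s in (.01,.04,.1,.13,.155):
        kk=k&(sy>s)&(sy<s+.03)
        if kk.any(): print(n,'rod',s,kk.sum(),np.median(sx[kk]).round(4),np.median(sz[kk]).round(4))
    for nm,mm in {'g':(H>40)&(H<85)&(S>90),'y':(H>20)&(H<35)&(S>130),'b':(H>108)&(H<132)&(S>120)}.items():
        kk=mm&m
        if kk.any(): print(n,'ring',nm,kk.sum(),'sx',sx[kk].min().round(3),sx[kk].max().round(3),'sy',np.percentile(sy[kk],[5,50,95]).round(4),'sz',sz[kk].min().round(3),sz[kk].max().round(3))
    v,u=np.nonzero(m); cu,cv_=int(np.median(u)),int(np.median(v)); x0=max(0,cu-100);y0=max(0,cv_-75)
    cv2.imwrite(f'pics/{n}{tag}c.png',cv2.resize(c['pixels'][y0:y0+150,x0:x0+200],None,fx=3.5,fy=3.5,interpolation=cv2.INTER_CUBIC))
E
python3 chk2.py 8
```

```text
9.9167 [0.63651917 0.06052149 0.16143866] 0.17941914976115597 [[0.9782, 0.2078, 0.0009], [0.2078, -0.9782, 0.0001], [0.0009, 0.0001, -1.0]] [ 0.1 -0.5 -1.5]
scene rod 0.01 47 0.0003 0.0025
scene rod 0.04 38 0.0001 0.0024
scene rod 0.1 35 0.0006 0.0028
scene rod 0.13 51 0.0002 0.0023
scene rod 0.155 33 -0.0007 0.002
scene ring g 106 sx -0.021 0.024 sy [0.105  0.1088 0.1104] sz -0.029 0.018
scene ring y 121 sx -0.023 0.025 sy [0.0862 0.0906 0.0924] sz -0.03 0.016
scene ring b 110 sx -0.02 0.024 sy [0.0686 0.0725 0.0744] sz -0.026 0.017
side rod 0.01 22 -0.0035 0.0021
side rod 0.04 4 -0.0043 0.0028
side rod 0.1 20 -0.0031 0.0015
side rod 0.13 30 -0.0029 0.0012
side rod 0.155 21 -0.0023 0.0008
side ring g 305 sx -0.027 0.022 sy [0.1034 0.108  0.1118] sz -0.034 0.017
side ring y 168 sx -0.026 0.017 sy [0.0856 0.0899 0.0988] sz -0.032 0.014
side ring b 92 sx -0.026 0.013 sy [0.0676 0.0721 0.0748] sz -0.028 0.016
```

View pics/scene8c.png

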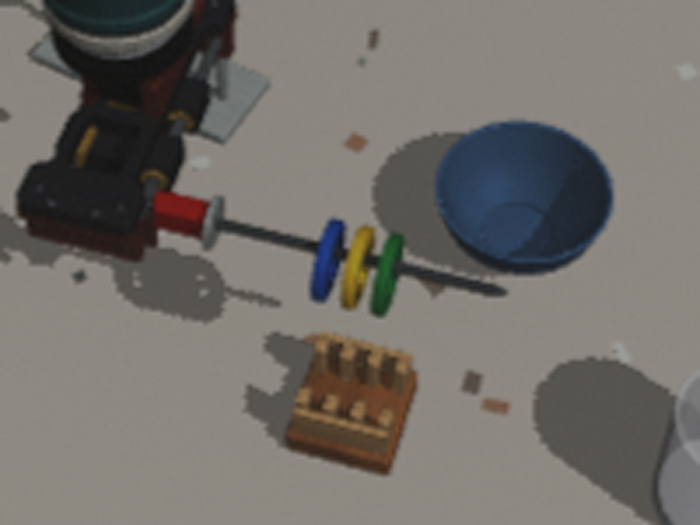

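View pics/side8c.png

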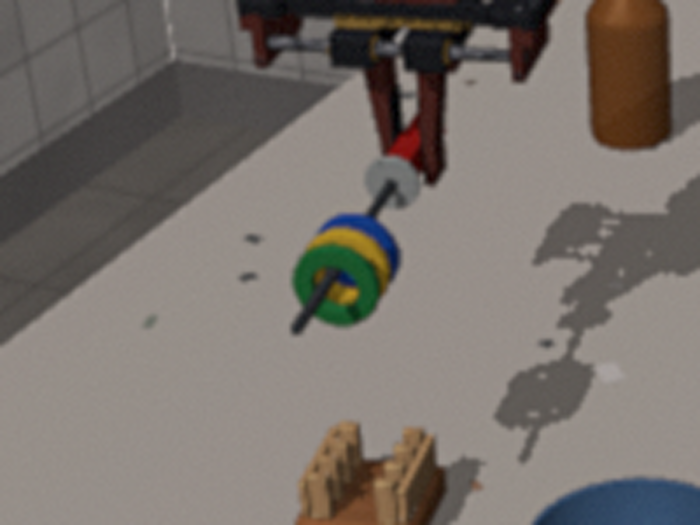

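All three rings hang on the level rod at y ≈ 72, 90 and 108 mm. Carrying it back over the stand.

Run:
```python
from h import *
o=bot.observe()
r,t=rel(Rtool(12),o['ee_pos'],Rtool(-1),[.4142,-.2181,.1614]); print(r,t)
s=[(1-np.cos(np.pi*i/22))/2 for i in range(1,23)]
for a in s: print([0,0,round(13*a,1)]+(t*a).round(3).tolist()+[0])
```

```text
[ 0.  0. 13.] [-0.2752  0.2263 -0.0004]
[0, 0, np.float64(0.1), -0.001, 0.001, -0.0, 0]
[0, 0, np.float64(0.3), -0.006, 0.005, -0.0, 0]
[0, 0, np.float64(0.6), -0.012, 0.01, -0.0, 0]
[0, 0, np.float64(1.0), -0.022, 0.018, -0.0, 0]
[0, 0, np.float64(1.6), -0.034, 0.028, -0.0, 0]
[0, 0, np.float64(2.2), -0.047, 0.039, -0.0, 0]
[0, 0, np.float64(3.0), -0.063, 0.052, -0.0, 0]
[0, 0, np.float64(3.8), -0.08, 0.066, -0.0, 0]
[0, 0, np.float64(4.7), -0.099, 0.081, -0.0, 0]
[0, 0, np.float64(5.6), -0.118, 0.097, -0.0, 0]
[0, 0, np.float64(6.5), -0.138, 0.113, -0.0, 0]
[0, 0, np.float64(7.4), -0.157, 0.129, -0.0, 0]
[0, 0, np.float64(8.3), -0.176, 0.145, -0.0, 0]
[0, 0, np.float64(9.2), -0.195, 0.16, -0.0, 0]
[0, 0, np.float64(10.0), -0.212, 0.174, -0.0, 0]
[0, 0, np.float64(10.8), -0.228, 0.187, -0.0, 0]
[0, 0, np.float64(11.4), -0.242, 0.199, -0.0, 0]
[0, 0, np.float64(12.0), -0.253, 0.208, -0.0, 0]
[0, 0, np.float64(12.4), -0.263, 0.216, -0.0, 0]
[0, 0, np.float64(12.7), -0.27, 0.222, -0.0, 0]
[0, 0, np.float64(12.9), -0.274, 0.225, -0.0, 0]
[0, 0, np.float64(13.0), -0.275, 0.226, -0.0, 0]
```

play_rows --steps '[[[0, 0, 0.1, -0.001, 0.001, 0, 0], [0, 0, 0.3, -0.006, 0.005, 0, 0], [0, 0, 0.6, -0.012, 0.01, 0, 0], [0, 0, 1, -0.022, 0.018, 0, 0], [0, 0, 1.6, -0.034, 0.028, 0, 0], [0, 0, 2.2, -0.047, 0.039, 0, 0], [0, 0, 3, -0.063, 0.052, 0, 0], [0, 0, 3.8, -0.08, 0.066, 0, 0], [0, 0, 4.7, -0.099, 0.081, 0, 0], [0, 0, 5.6, -0.118, 0.097, 0, 0], [0, 0, 6.5, -0.138, 0.113, 0, 0], [0, 0, 7.4, -0.157, 0.129, 0, 0]]]'

```text
clock: 11.02
ee_pos: [0.5071, -0.1, 0.1607]
tool_rot: [[0.997, 0.078, -0.0], [0.078, -0.997, -0.0], [-0.0, 0.0, -1.0]]
contact_force: [0.6, 0.2, -1.8]
gripper_width: 0.175
```

play_rows --steps '[[[0, 0, 0.9, -0.017, 0.018, 0, 0], [0, 0, 1.8, -0.034, 0.036, 0, 0], [0, 0, 2.6, -0.049, 0.052, 0, 0], [0, 0, 3.4, -0.063, 0.067, 0, 0], [0, 0, 4, -0.075, 0.08, 0, 0], [0, 0, 4.6, -0.085, 0.091, 0, 0], [0, 0, 5, -0.094, 0.1, 0, 0], [0, 0, 5.3, -0.1, 0.107, 0, 0], [0, 0, 5.5, -0.1035, 0.11, 0, 0], [0, 0, 5.6, -0.1045, 0.1114, 0, 0], [0, 0, 5.6, -0.1045, 0.1114, 0, 0], [0, 0, 5.6, -0.1045, 0.1114, 0, 0]]]'

```text
clock: 12.02
ee_pos: [0.4143, -0.2175, 0.1607]
tool_rot: [[1.0, -0.018, 0.0], [-0.018, -1.0, 0.0], [0.0, -0.0, -1.0]]
contact_force: [0.3, 0.5, -1.4]
gripper_width: 0.18
```

play_rows --steps '[[[0, 0, 0, 0, 0, 0, 0], [0, 0, 0, 0, 0, 0, 0], [0, 0, 0, 0, 0, 0, 0], [0, 0, 0, 0, 0, 0, 0]]]'

```text
clock: 12.35
ee_pos: [0.4144, -0.2174, 0.1606]
tool_rot: [[1.0, -0.017, -0.0], [-0.017, -1.0, 0.0], [-0.0, -0.0, -1.0]]
contact_force: [0.1, 0.4, -1.7]
gripper_width: 0.177
```

```bash
python3 chk2.py 9
```

```text
12.35 [ 0.4143822  -0.21743416  0.16061175] 0.1771569839661031 [[0.9999, -0.0169, -0.0001], [-0.0169, -0.9999, 0.0002], [-0.0001, -0.0002, -1.0]] [ 0.1  0.4 -1.7]
scene rod 0.01 23 0.0005 0.0034
scene rod 0.04 14 0.0001 0.0022
scene rod 0.1 31 -0.0 0.0019
scene rod 0.13 35 -0.0005 0.0022
scene rod 0.155 22 -0.0008 0.0014
scene ring g 140 sx -0.024 0.024 sy [0.0397 0.1085 0.1111] sz -0.03 0.016
scene ring y 106 sx -0.022 0.025 sy [0.0859 0.091  0.0929] sz -0.025 0.017
scene ring b 77 sx -0.021 0.024 sy [0.0693 0.0733 0.0755] sz -0.019 0.017
side rod 0.01 18 -0.0038 0.0023
side rod 0.04 1 -0.0029 0.003
side rod 0.1 13 -0.0036 0.0014
side rod 0.13 22 -0.0028 0.001
side rod 0.155 18 -0.0029 0.0009
side ring g 233 sx -0.027 0.021 sy [0.1034 0.1081 0.1121] sz -0.033 0.015
side ring y 109 sx -0.026 0.016 sy [0.0858 0.0899 0.0964] sz -0.028 0.018
side ring b 63 sx -0.026 0.011 sy [0.0668 0.0723 0.0791] sz -0.027 0.015
```

View pics/scene9c.png

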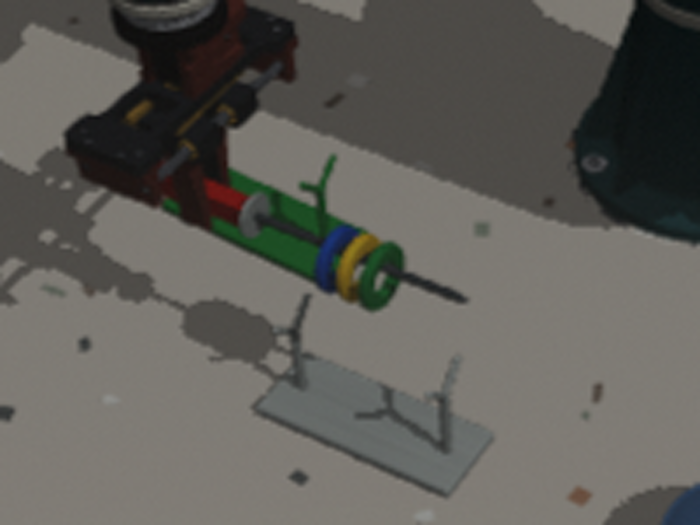

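View pics/side9c.png

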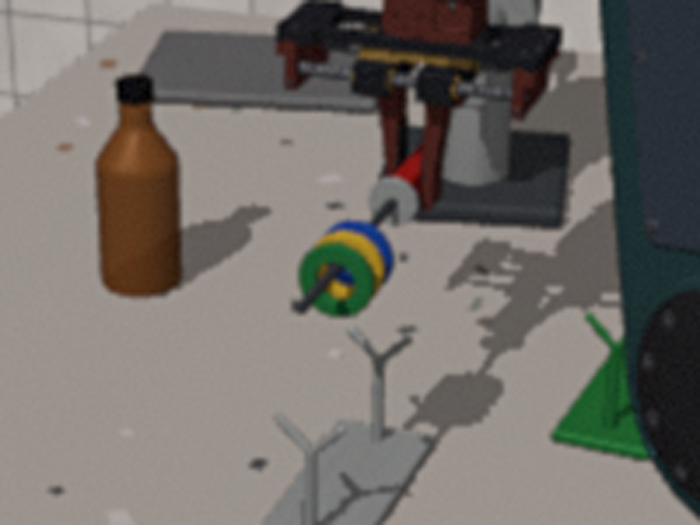

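Back at the pick-up pose above the stand, with the rings in place. Lowering.

play_rows --steps '[[[0, 0, 0, 0, 0, 0.004, 0], [0, 0, 0, 0, 0, 0.012, 0], [0, 0, 0, 0, 0, 0.022, 0], [0, 0, 0, 0, 0, 0.034, 0], [0, 0, 0, 0, 0, 0.046, 0], [0, 0, 0, 0, 0, 0.058, 0], [0, 0, 0, 0, 0, 0.07, 0], [0, 0, 0, 0, 0, 0.08, 0], [0, 0, 0, 0, 0, 0.088, 0], [0, 0, 0, 0, 0, 0.093, 0], [0, 0, 0, 0, 0, 0.096, 0], [0, 0, 0, 0, 0, 0.098, 0]]]'

```text
clock: 13.45
ee_pos: [0.4141, -0.2177, 0.0623]
tool_rot: [[1.0, -0.018, -0.0], [-0.018, -1.0, 0.0], [-0.0, -0.0, -1.0]]
contact_force: [-0.1, 0.1, -2.0]
gripper_width: 0.175
```

play_rows --steps '[[[0, 0, 0, 0, 0, 0.001, 0], [0, 0, 0, 0, 0, 0.001, 0], [0, 0, 0, 0, 0, 0.001, 0], [0, 0, 0, 0, 0, 0.001, 0]]]'

```text
clock: 13.78
ee_pos: [0.4143, -0.2178, 0.062]
tool_rot: [[1.0, -0.017, 0.0], [-0.017, -1.0, -0.0], [0.0, 0.0, -1.0]]
contact_force: [-0.4, 0.1, -0.7]
gripper_width: 0.174
```

```bash
python3 chk2.py 10
```

```text
13.7833 [ 0.41433678 -0.21781505  0.0619901 ] 0.17401032967070057 [[0.9998, -0.0175, 0.0004], [-0.0175, -0.9998, -0.0002], [0.0004, 0.0002, -1.0]] [-0.4  0.1 -0.7]
scene rod 0.01 46 0.0004 0.0013
scene rod 0.04 19 -0.0006 0.0018
scene rod 0.1 23 0.0002 0.0021
scene rod 0.13 48 0.0003 0.0006
scene rod 0.155 25 0.0 0.0005
scene ring g 115 sx -0.023 0.024 sy [0.1036 0.1091 0.1115] sz -0.03 0.017
scene ring y 86 sx -0.024 0.025 sy [0.0856 0.0907 0.0933] sz -0.026 0.017
scene ring b 74 sx -0.022 0.024 sy [0.0688 0.0729 0.0756] sz -0.022 0.018
side rod 0.01 30 -0.0041 0.0012
side rod 0.04 1 -0.0022 0.0031
side rod 0.1 12 -0.0032 0.0015
side rod 0.13 34 -0.0039 -0.0004
side rod 0.155 19 -0.0034 0.0006
side ring g 203 sx -0.028 0.021 sy [0.1035 0.1081 0.1126] sz -0.033 0.017
side ring y 106 sx -0.027 0.018 sy [0.0852 0.0899 0.0997] sz -0.029 0.016
side ring b 62 sx -0.026 0.01 sy [0.0666 0.072  0.0768] sz -0.028 0.018
```

View pics/scene10c.png

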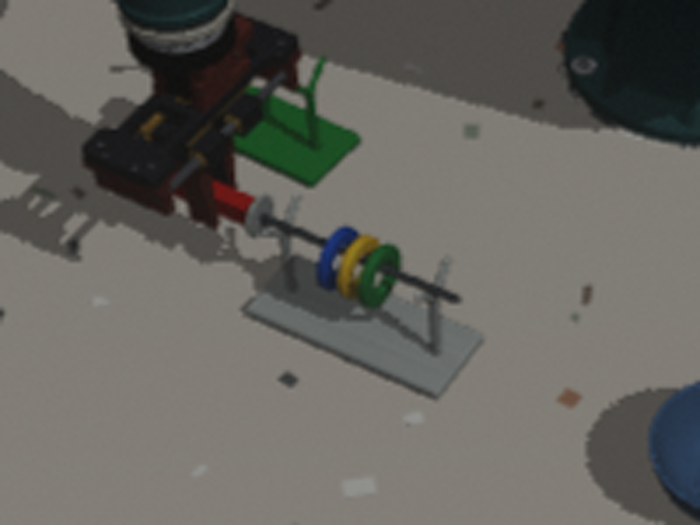

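View pics/side10c.png

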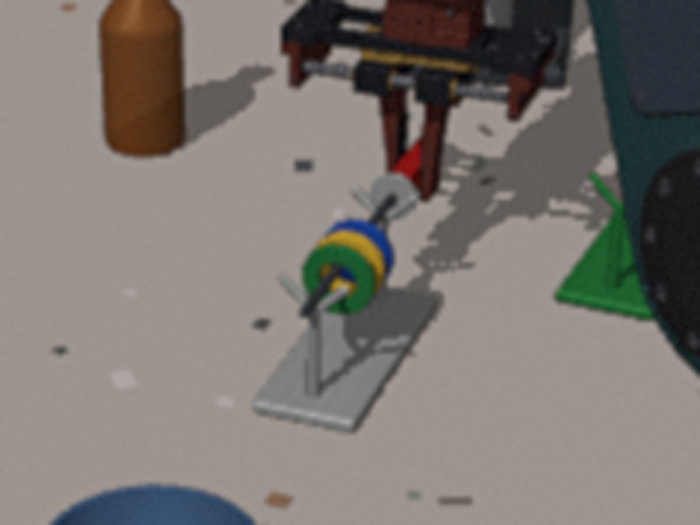

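The rod sits in both forks with the rings between them, and the downward load on the wrist has dropped. I'll ease down 0.5 mm, open gradually, then retract.

play_rows --steps '[[[0, 0, 0, 0, 0, 0.0005, 0], [0, 0, 0, 0, 0, 0.0005, 0], [0, 0, 0, 0, 0, 0.0005, 0.19], [0, 0, 0, 0, 0, 0.0005, 0.21], [0, 0, 0, 0, 0, 0.0005, 0.23], [0, 0, 0, 0, 0, 0.0005, 0.26], [0, 0, 0, 0, 0, 0.0005, 0.3], [0, 0, 0, 0, 0, 0.0005, 0.36], [0, 0, 0, 0, 0, 0.0005, 0.42], [0, 0, 0, 0, 0, 0.0005, 0.5], [0, 0, 0, 0, 0, 0.0005, 0.5], [0, 0, 0, 0, 0, 0.0005, 0.5]]]' --newtons 10

```text
clock: 14.88
ee_pos: [0.4142, -0.2177, 0.0611]
tool_rot: [[1.0, -0.018, -0.0], [-0.018, -1.0, 0.0], [-0.0, -0.0, -1.0]]
contact_force: [0.2, -0.2, 0.1]
gripper_width: 0.498
```

play_rows --steps '[[[0, 0, 0, 0, 0, -0.005, 0.5], [0, 0, 0, 0, 0, -0.02, 0.5], [0, 0, 0, 0, 0, -0.04, 0.5], [0, 0, 0, 0, 0, -0.06, 0.5], [0, 0, 0, 0, 0, -0.08, 0.5], [0, 0, 0, 0, 0, -0.1, 0.5], [0, 0, 0, 0, 0, -0.12, 0.5], [0, 0, 0, 0, 0, -0.14, 0.5], [0, 0, 0, 0, 0, -0.15, 0.5], [0, 0, 0, 0, 0, -0.15, 0.5], [0, 0, 0, 0, 0, -0.15, 0.5], [0, 0, 0, 0, 0, -0.15, 0.5]]]'

```text
clock: 15.88
ee_pos: [0.4135, -0.2172, 0.2101]
tool_rot: [[1.0, -0.018, -0.001], [-0.018, -1.0, 0.001], [-0.001, -0.001, -1.0]]
contact_force: [-0.0, 0.8, -0.3]
gripper_width: 0.501
```

Run:
```python
from h import *
o=bot.observe(); print(o['clock'],o['ee_pos'],o['gripper_width'],o['contact_force'].round(1))
yaw=np.radians(-1.); X=np.array([np.cos(yaw),np.sin(yaw)]);Y=np.array([-np.sin(yaw),np.cos(yaw)]); O=np.array([.4145,-.084])
for n in ['scene','side']:
    c=snap(n,n+'11'); W=pts(c); hsv=cv2.cvtColor(c['pixels'],cv2.COLOR_BGR2HSV); H,S,V=hsv[...,0],hsv[...,1],hsv[...,2]
    q=W[...,:2]-O; x=q@X;y=q@Y;z=W[...,2]
    m=(abs(x)<.045)&(abs(y)<.19)&(z>.03)&(z<.12)
    r=m&((H<8)|(H>172))&(S>120); print(n,'handle',r.sum(),np.median(x[r]).round(4),y[r].min().round(4),y[r].max().round(4),z[r].max().round(4))
    k=m&(V<90)&(S<90)&(abs(x)<.012)&(z>.07)
    for s in (-.08,-.05,.03,.06):
        kk=k&(y>s)&(y<s+.03)
        if kk.any(): print(' rod',s,kk.sum(),np.median(x[kk]).round(4),np.median(z[kk]).round(4))
    for nm,mm in {'g':(H>40)&(H<85)&(S>90),'y':(H>20)&(H<35)&(S>130),'b':(H>108)&(H<132)&(S>120)}.items():
        kk=mm&m&(y>-.1); print(' ring',nm,kk.sum(),'y',np.median(y[kk]).round(4),'z',z[kk].min().round(3),z[kk].max().round(3))
    for nm,(u0,v0,u1,v1) in ({'bowl':(345,245,415,305),'bottle':(98,215,152,282),'cup':(410,315,482,380)} if n=='scene' else {}).items():
        p=W[v0:v1,u0:u1].reshape(-1,3); p=p[p[:,2]>.012]; print(nm,p.min(0).round(3),p.max(0).round(3))
    cu,cv_=(270,220) if n=='scene' else (350,220)
    cv2.imwrite(f'pics/{n}11c.png',cv2.resize(c['pixels'][cv_-75:cv_+75,cu-100:cu+100],None,fx=3.5,fy=3.5,interpolation=cv2.INTER_CUBIC))
```

```text
15.8833 [ 0.41351318 -0.21722109  0.21014666] 0.5006128629874439 [-0.   0.8 -0.3]
scene handle 190 0.0052 -0.1755 -0.0947 0.0946
 rod -0.08 39 0.0026 0.0818
 rod -0.05 18 0.0024 0.084
 rod 0.03 27 0.0014 0.0823
 rod 0.06 36 0.0023 0.0819
 ring g 112 y 0.0211 z 0.047 0.097
 ring y 82 y 0.0032 z 0.055 0.099
 ring b 74 y -0.0151 z 0.056 0.098
bowl [0.359 0.165 0.012] [0.484 0.287 0.061]
bottle [ 0.648 -0.371  0.012] [ 0.709 -0.31   0.174]
cup [0.502 0.38  0.012] [0.594 0.491 0.101]
side handle 107 -0.0046 -0.1776 -0.1001 0.0925
 rod -0.08 26 -0.0014 0.0814
 rod -0.05 2 -0.0025 0.0842
 rod 0.03 18 -0.0013 0.0823
 rod 0.06 29 -0.0019 0.0821
 ring g 204 y 0.0201 z 0.047 0.096
 ring y 106 y 0.0021 z 0.053 0.096
 ring b 67 y -0.0167 z 0.054 0.096
```

View pics/scene11c.png

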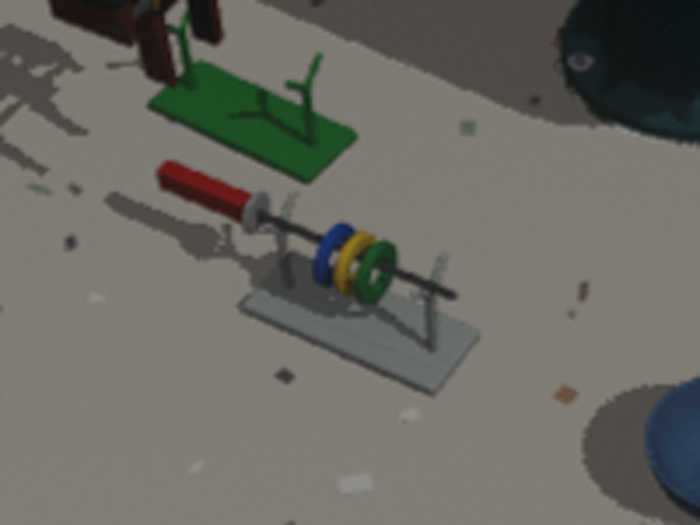

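View pics/side11c.png

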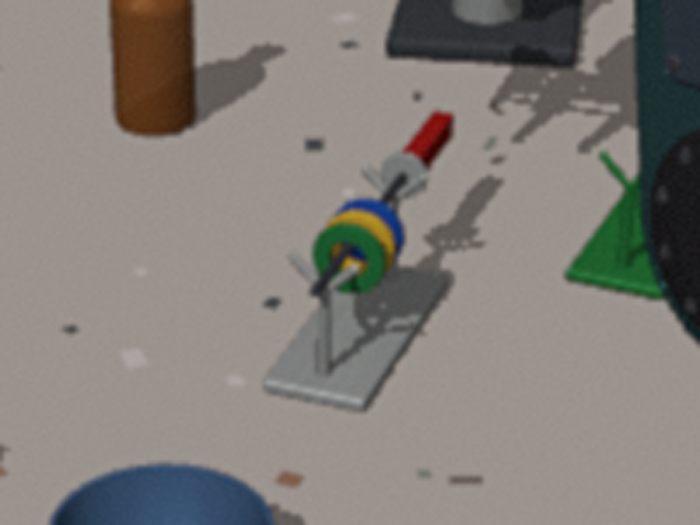

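The skewer lies level in both forks, with all three rings hanging between them. The gripper is clear, and the bowl, bottle and cup have not moved. Handing in.

```bash
python3 -c "
from plant import hand_in
print(hand_in())"
```

```text
the job is handed in; nothing more can be done
None
```

I took the skewer from the grey steel stand and pushed it through all three rings in the rack. I lifted them off together, laid the loaded skewer back across both forks, let go and handed the job in at about 16 s. `hand_in()` gives no verdict, so the result is not confirmed beyond my own checks.

- **Skewer:** after release the rod lay level (top surface z ≈ 82 mm, so its axis is near 80 mm). It was within about 2 mm of the stand's line, with the guard about 88 mm from the stand's centre on the -y side.
- **Rings:** they hung between the forks at stand y ≈ -16, +3 and +21 mm.
- **Gripper and obstacles:** the gripper was 150 mm up and touching nothing, and the bowl, bottle and cup measured within 1–2 mm of where they started.
- **Disagreement between cameras:** scene and side differed by 3–4 mm in x on most of the rod and rack readings, and by about 10 mm on the handle in the last check. I used their midpoint. No check failed.

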